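Put the lantern on the screw jack and raise it level with the lens

ROBOT

A 6-joint arm with a two-finger parallel gripper is mounted at the origin on the work surface. World frame = base frame: x ahead of the robot, y to its left, z up, the work surface at z = 0. Lengths are in m, angles in rad, forces in N, time in s.
With the tool pointing down it reaches from about 0.35 to 0.775 m from the base axis. Payload 5.5 kg.
Tool frame: the origin (TCP) lies at the very end of the fingers, on their centre line; the grasp point (between the pads) lies 19 mm behind it (env.grip_point_offset is the distance from the TCP to the grasp point, in m); z points along the fingers, y is the line along which they close (so a half turn about z gives the same grasp; the last joint's range is limited). The gripper opens to 85 mm and grips with 20 to 120 N. Pads are 22 mm wide; open, the fingers measure 114 mm over their backs; the gripper's body (76 mm by 85 mm) begins 54 mm behind the grasp point. The pads swing forward as they close: fully open they stand 13 mm farther back than shut.
Start: joints at [1.092, 0.313, 0.046, 1.304, 0, 1.431], TCP at [0.191, 0.542, 0.231] pointing down, gripper open.
Joint ranges: [-2.76, 2.76], [-0.86, 1.69], [-1.03, 1.26], [-2.2, 2.34], [-1.47, 1.5], [-3.14, 3.14]. Speed limits (rad/s): [2.57, 2.57, 3.14, 3.14, 3.14, 3.14].

INTERFACE

Orientations are given as a unit quaternion [w, x, y, z].
In Python, from workcell import sensors, imaging, workorder, env gives the robot as it stands.
- The arm moves only by the shell command python3 -m handwheel 'ROWS' [FORCE]. ROWS is JSON, a list of rows, each a list of 5 numbers: the shift along the tool's x, y, z in mm, then the turn about the tool's z in rad, then the opening, from 0 (shut) to 1 (fully open). A call has 1 to 8 rows; each row is the pose to reach, as a shift and turn from the pose commanded when the call began, along the tool's axes at that moment; what a row does not reach only later rows make up. A row lasts 1/10 s, in which the tool goes at most 50 mm and 8.59 degrees, less where a joint would pass 70% of its speed; a pose out of reach is approached as far as the arm can. A call with a gripper value outside its range is refused whole. The fingers move at their own pace and stop on an object; FORCE is the grip in N (left out, the last holds). Time passes only in rows, so rows that repeat a pose let the fingers close. It gives the time, the measured TCP pose, the force, the opening and the grip force at its end, in the units of the state.
- sensors.get_state(): the state, without advancing time (a new reading comes with each control period).
- imaging.read_camera(name): name is "scene" or "top" or "wrist"; returns a dict with "color" (420x560x3 uint8, blue, green, red), "z_map" (420x560 float32, m along the optical axis (not along the pixel's ray), 0 where there is no reading), "fx", "fy", "cx", "cy" (pixels), "xyz" and "rotation" of the camera in the world. Camera axes: x right, y down, z forward; pixel columns grow to the right and rows downward; lengths in m; the calibration is good to about 2 mm. A picture is of the moment at which its call begins.
- workorder.hand_in(): hands the job in; it is judged then, once.
The state is a dict: "clock": time; "joint_pos": joint angles; "qvel": joint speeds; "tau": joint torques, N m; "tcp_pos": TCP position; "orientation": TCP orientation; "wrist_force": force on the tool from outside, world axes, zero at the start; "ft_torque": the same for the moment, N m; "finger_gap": finger opening in m; "grip_force": force on a finger pad.
Only numpy, scipy, OpenCV 4.12 (cv2) and the standard library are available. Lean on these libraries where they do the work, as an engineer would, in place of code of your own. Each camera call takes 0.05 s, during which the arm holds its last target. There are 200 camera calls.

TASK

Set up the light source for the lens experiment: lift the lantern up and off the hook of the retort stand and stand it upright in the middle of the screw jack's plate without dropping it, and let go. Then wind the jack up by its crank until the middle of the lantern's light is level with the middle of the lens, leave it there and let go of the crank. Do not shift the lens, the microscope or the beaker.

Things in the scene. Friction and masses are not known exactly. Their poses are not given: they have to be found in the camera images.
- lantern (a point): Middle of the loose LED lantern's light, on its upright axis (z), 45 mm above the underside of its foot. Body round, 90 mm high, about 240 g: grey foot 58 mm across (lowest 15 mm), white light cylinder 50 mm across up to 75 mm (grip here), grey cap 58 mm across up to 90 mm, then stem and eye. Hangs free by its eye at the start, underside about 170 mm above the bench.
- eye (a point): Top of the lantern's hanging eye: centre of its 5 mm steel wire, 155 mm above the lantern's underside, 110 mm above the light's middle. The eye is an upright loop in this frame's y-z plane, 31 mm wide, 45 mm high outside, on a stem 10 mm thick and 25 mm high on the cap. Its top rests on the hook's seat. The stand's upright rod (12 mm, 420 mm tall) is 130 mm away along the hook's +x.
- hook (a point): Centre of the seat of an upturned hook, 315 mm above the bench, end of a level steel rod 10 mm thick. The rod comes from +x, 12 mm higher than the seat, right above the lantern: come in tilted, from the side. The tip turns up on the -x side: 20 mm out, its top 17 mm above the seat centre. Lift the lantern 16 mm (10 needed, over 22 the eye's foot meets the hook), then draw it out along -x.
- plate_top (a point): Centre of the top face of the screw jack's level aluminium plate, 160 x 160 mm, where the lantern is to stand. It only rises and falls, as the crank turns: about 150 to 160 mm above the bench at the start, at most 230. Frame of the jack: z up, the crank on the -x side, the lens on the +x side. The jack (grey gear housing under the plate, screw and two guide rods) is fixed to the bench.
- shaft (a point): Point on the axis of the jack's level crank shaft, in the plane through the middle of the crank's sleeve: 82 mm above the bench, 141 mm along the jack's -x from the plate's middle. Fixed; frame as plate_top. The handle goes round this point in an upright circle of 45 mm radius.
- crank_grip (a point): Centre of the crank's handle sleeve: plain wood, 22 mm across, 56 mm long, level along the jack's x, 45 mm from the shaft axis. The sleeve spins freely on its pin, so a gripper pinching it across, from above or tilted, goes round the circle without turning. The plate's edge is 61 mm along +x from here; the flat crank arm, 14 mm wide, is at the sleeve's +x end.
- crank (a joint): Crank angle, rad. 0: handle straight up, plate lowest (top 150 mm above the bench); growing turns it clockwise as seen facing the crank (from up towards the jack's -y) and raises the plate, 24 mm a turn; it counts on over several turns, up to 20.9. Needs about 3 N at the handle and stays where it is left.
- lens (a point): Middle of the glass lens (rim 94 mm across, upright, facing the jack) in its holder on a round-footed stand beside the jack, about 195 mm from the plate's middle. It stays still; its height, about 236 to 256 mm, is the height to reach.
- microscope: White student microscope, 350 mm tall, foot 170 x 135 mm; origin under its middle. Leave alone.
- beaker: Frosted beaker, 70 mm across, 95 mm tall; origin under its middle. Leave alone.
Things that resemble listed ones, but are neither listed nor needed, are in the scene too. Leave any green look-alike of the part that bears lantern alone.

How it is judged:
On the way, in this order (a step that is already met when the one before it is completed fails the run):
1. the lantern is held clear of the hook (contact force between the fingers and lamp above 1 N and horizontal distance between eye and hook above 0.03 m), for 0.1 s.
2. the lantern stands upright on the middle of the plate, let go (horizontal distance between lantern and plate_top below 0.03 m and angle between lantern's own z axis and vertical below 0.1 rad and contact force between lamp and plate above 0.5 N and contact force between lamp and the arm below 0.05 N and contact force between lamp and the fingers below 0.05 N), for 0.2 s.
3. the jack is wound up until the lantern's middle is level with the lens's (z of lantern in the frame of lens between -0.007 and 0.007 m), for 0.2 s.
At the end, for the whole second after the job is handed in: The lantern stands upright and still on the jack's plate, its axis within 30 mm of the plate's middle, and the middle of its light is within 7 mm of the height of the lens's middle; the crank is at rest (all of step 3 and horizontal distance between lantern and plate_top below 0.03 m and angle between lantern's own z axis and vertical below 0.1 rad and contact force between lamp and plate above 0.5 N and linear speed of lamp below 0.02 m/s and velocity of joint crank between -0.1 and 0.1 rad/s); the robot touches nothing.
It fails at once if the lantern is dropped or falls over (angle between lantern's own z axis and vertical above 0.8 rad or (linear speed of lamp above 0.5 m/s and contact force between the fingers and lamp below 0.05 N)).
It fails at once if the lens is shifted (distance of lens from where it was at the start of the episode above 0.004 m).
It fails at once if the microscope or the beaker is shifted (distance of any of microscope, beaker from where it was at the start of the episode above 0.02 m).
It also fails if it takes over 64 s, if anything falls off the work surface, if the arm or the gripper's body presses on something with over 40 N, if the wrist force passes 120 N, or if a joint passes its speed limit or range.

## Working session

There is one attempt and no reset: what is moved stays moved. The work goes in short steps, Python scripts to look and compute and a shell command to move; the robot and the scene stay as the last step left them, time stands still between calls to the robot, and variables do not carry over. Pictures are saved under pics/ and viewed, at most 10 in all, crops included, and the job is handed in when it is done.

```bash
ls; mkdir -p pics; cat > h.py <<'E'
import numpy as np, cv2
from workcell import sensors, imaging, workorder, env
def cam(n):
    d=imaging.read_camera(n); np.save(f'/tmp/{n}.npy',d,allow_pickle=True); return d
def old(n): return np.load(f'/tmp/{n}.npy',allow_pickle=True).item()
def Rm(d):
    r=np.array(d['rotation'],float)
    if r.size==4:
        from scipy.spatial.transform import Rotation as R
        r=R.from_quat(np.roll(r,-1)).as_matrix()
    return r.reshape(3,3)
def cloud(d):
    z=d['z_map']; v,u=np.mgrid[:z.shape[0],:z.shape[1]]
    p=np.stack([(u-d['cx'])/d['fx']*z,(v-d['cy'])/d['fy']*z,z],-1)
    P=p@Rm(d).T+np.array(d['xyz']); P[z==0]=np.nan; return P
def proj(d,p):
    q=(np.array(p)-d['xyz'])@Rm(d); return d['fx']*q[...,0]/q[...,2]+d['cx'],d['fy']*q[...,1]/q[...,2]+d['cy']
E
python3 - <<'E'
from h import *
for n in ['scene','top']:
    d=cam(n); cv2.imwrite(f'pics/{n}.png',d['color']); print(n,d['xyz'],d['rotation'],d['fx'])
E
```

```text
pics
scene [ 1.41600358 -0.42889011  1.00072384] [-0.35513002  0.76387052  0.48431522 -0.23626949] 387.1338457247025
top [ 0.19970507 -0.05117441  1.6520802 ] [-0.08546603  0.73302401 -0.66990045  0.08126957] 477.72214374776394
```

View pics/scene.png

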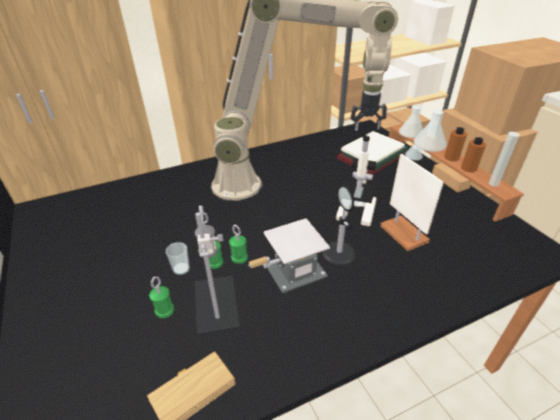

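View pics/top.png

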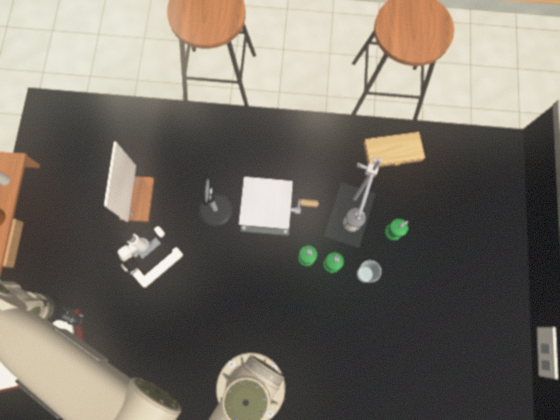

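The scene view shows the stand's rod at about (212,290), with a grey and white lantern hanging near (205,225). There are green lanterns at (162,300), (214,255) and (238,248). The jack plate is at (296,240), its crank handle at (260,262) and the lens at (345,200). In the top view the lantern cap is at (354,218), the plate at (267,205) and the handle at (308,203).

Of the four lanterns, three are green and stand on the bench. Only the grey and white one hangs, so that is the one meant. I'll confirm it in a crop.

```bash
python3 - <<'E'
from h import *
s,t=old('scene'),old('top')
a=cv2.resize(s['color'][185:335,140:290],(400,400),interpolation=2)
b=cv2.resize(t['color'][145:285,285:425],(400,400),interpolation=2)
cv2.imwrite('pics/c1.png',np.hstack([a,b]))
np.set_printoptions(precision=4,suppress=True)
for n,d in (('scene',s),('top',t)):
    P=cloud(d); z=P[...,2]; hsv=cv2.cvtColor(d['color'],cv2.COLOR_BGR2HSV)
    print(n)
    # plate
    cx=(296,240) if n=='scene' else (267,205)
    zz=z[cx[1],cx[0]]; m=(abs(z-zz)<.008)
    nl,lab=cv2.connectedComponents(m.astype(np.uint8)); mm=lab==lab[cx[1],cx[0]]
    Q=P[mm]; print('plate',zz,np.median(z[mm]),cv2.minAreaRect(Q[:,:2].astype(np.float32)),mm.sum())
    pts={'scene':[(260,262),(255,263),(265,261),(345,200),(345,195),(205,225),(205,218),(207,240),(180,258)],'top':[(308,203),(303,203),(315,203),(208,185),(208,195),(354,218),(360,200),(366,185),(373,168),(369,271),(397,229),(308,256),(334,262)]}[n]
    for u,v in pts: print((u,v),P[v,u],d['color'][v,u])
E
```

```text
scene
plate 0.15225097788876052 0.15191597165252158 ((0.591254472732544, 0.001524314284324646), (0.1617690920829773, 0.1652744561433792), 89.79833221435547) 1705
(260, 262) [ 0.6156 -0.1336  0.1281] [113 161 194]
(255, 263) [ 0.6167 -0.1508  0.1323] [120 169 205]
(265, 261) [ 0.6191 -0.1181  0.1289] [107 151 185]
(345, 200) [0.591  0.1806 0.2504] [218 221 218]
(345, 195) [0.5892 0.1796 0.2695] [182 186 175]
(205, 225) [ 0.5201 -0.2655  0.2561] [131 129 132]
(205, 218) [ 0.1701 -0.1967  0.001 ] [88 86 88]
(207, 240) [ 0.6833 -0.2969  0.3427] [201 205 214]
(180, 258) [ 0.4369 -0.3523  0.0794] [180 183 174]
top
plate 0.15136439246800104 0.1512205892090035 ((0.59162837266922, 0.0023237019777297974), (0.16044722497463226, 0.1607043445110321), 89.90006256103516) 2301
(308, 203) [ 0.6064 -0.1365  0.1264] [136 185 217]
(303, 203) [ 0.6054 -0.1201  0.1247] [132 182 216]
(315, 203) [ 0.6069 -0.159   0.1326] [134 181 216]
(208, 185) [0.6026 0.1793 0.2499] [131 135 128]
(208, 195) [0.5786 0.18   0.2216] [117 117 117]
(354, 218) [ 0.5372 -0.2695  0.2592] [143 141 146]
(360, 200) [ 0.6643 -0.326   0.0133] [74 77 76]
(366, 185) [ 0.726  -0.3472  0.0001] [123 123 126]
(373, 168) [ 0.6663 -0.3018  0.3526] [142 144 151]
(369, 271) [ 0.4157 -0.3694  0.0094] [208 213 202]
(397, 229) [ 0.554  -0.4414  0.0883] [100 178  85]
(308, 256) [ 0.4363 -0.1515  0.0906] [107 176  99]
(334, 262) [ 0.4241 -0.2379  0.0911] [104 160  96]
```

View pics/c1.png

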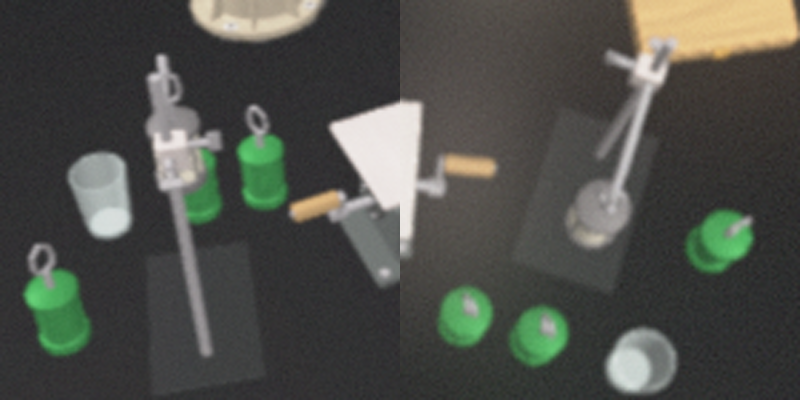

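The crop confirms it. The grey and white lantern hangs by its eye from the stand's hook, at left-crop (175,140) and right-crop (598,212). The hook's rod runs from it to the boss. The green ones stand on the bench.

Next I'll check how tilt can be reached and fit the geometry.

```bash
python3 -m handwheel '[[0,0,-50,0,1],[0,0,-100,0,1],[0,0,-150,0,1],[0,0,-200,0,1],[0,0,-250,0,1],[0,0,-300,0,1]]' 40; cat > st.py <<'E'
from h import *
from scipy.spatial.transform import Rotation as R
np.set_printoptions(precision=3,suppress=True)
s=sensors.get_state(); print(s['clock'],s['joint_pos'],s['tcp_pos'],s['finger_gap'],s['grip_force'],s['wrist_force'])
print(R.from_quat(np.roll(s['orientation'],-1)).as_matrix())
E
python3 st.py
```

```text
clock: 0.7
tcp_pos: [0.1923, 0.5446, 0.51]
orientation: [0.001, 0.169, 0.986, 0.002]
wrist_force: [0.6, 1.8, 1.2]
finger_gap: 0.0854
grip_force: 0.0
0.7 [1.092 0.508 1.067 2.125 0.    1.431] [0.192 0.545 0.51 ] 0.08536467622840783 0.0 [0.607 1.781 1.18 ]
[[-0.943  0.332  0.002]
 [ 0.332  0.943  0.005]
 [-0.001  0.005 -1.   ]]
```

```bash
python3 -m handwheel '[[0,0,-50,0,1],[0,0,-100,0,1],[0,0,-150,0,1],[0,0,-200,0,1],[0,0,-200,0,1]]' >/dev/null; python3 st.py
```

```text
1.2 [1.069 0.467 1.265 2.338 0.004 1.407] [0.166 0.471 0.587] 0.08542994102541211 0.0 [-0.05   0.818  0.325]
[[-0.943  0.332  0.011]
 [ 0.332  0.943  0.028]
 [-0.001  0.03  -1.   ]]
```

```bash
python3 -m handwheel '[[0,0,-400,0,1],[0,0,-400,0,1],[0,0,-400,0,1],[0,0,-400,0,1]]' >/dev/null; python3 st.py
```

```text
1.6 [1.061 0.41  1.264 2.337 0.004 1.4  ] [0.16  0.452 0.615] 0.08561147486593139 0.0 [-0.582  0.14   0.313]
[[-0.943  0.331  0.039]
 [ 0.333  0.94   0.078]
 [-0.01   0.087 -0.996]]
```

```bash
python3 -m handwheel '[[0,0,0,0,1],[0,0,50,0,1],[0,0,100,0,1],[0,0,100,0,1]]' >/dev/null; python3 st.py
```

```text
2.0 [1.062 0.18  0.598 1.9   0.004 1.401] [0.165 0.462 0.521] 0.08540071491333222 0.0 [0.547 0.882 2.175]
[[-0.943  0.331  0.039]
 [ 0.333  0.94   0.079]
 [-0.011  0.087 -0.996]]
```

```bash
python3 -m handwheel '[[-45,-18,0,-0.05,1],[-90,-36,0,-0.1,1],[-135,-54,0,-0.15,1],[-180,-72,0,-0.2,1],[-224,-90,0,-0.25,1],[-270,-107,0,-0.3,1],[-314,-125,0,-0.34,1],[-350,-160,0,-0.34,1]]' >/dev/null; python3 st.py
```

```text
2.8 [0.201 0.182 0.57  1.91  0.069 0.2  ] [0.444 0.193 0.51 ] 0.08526497593667953 0.0 [ 0.855  0.355 -0.066]
[[-0.999 -0.004  0.035]
 [-0.001  0.997  0.077]
 [-0.035  0.077 -0.996]]
```

```bash
python3 -m handwheel '[[0,-45,0,0,1],[0,-90,-30,0,1],[0,-135,-70,0,1],[0,-170,-110,0,1]]' >/dev/null; python3 st.py;  python3 -m handwheel '[[0,0,-400,0,1],[0,0,-400,0,1],[0,0,-400,0,1],[0,0,-400,0,1],[0,0,-400,0,1],[0,0,-400,0,1],[0,0,-400,0,1],[0,0,-400,0,1]]' >/dev/null; python3 st.py
```

```text
3.2 [-0.18   0.263  0.951  2.238  0.083 -0.179] [0.437 0.027 0.597] 0.08580290277208849 0.0 [ 2.721 -0.606  1.714]
[[-0.999 -0.002  0.035]
 [ 0.001  0.997  0.078]
 [-0.035  0.078 -0.996]]
4.0 [-0.151  0.4    1.264  2.337  0.081 -0.146] [0.479 0.033 0.621] 0.08550220004012496 0.0 [-0.179  0.062  0.536]
[[-0.994 -0.002  0.109]
 [ 0.005  0.998  0.065]
 [-0.109  0.066 -0.992]]
```

```bash
python3 -m handwheel '[[0,0,-1000,0,1],[0,0,-1000,0,1]]' >/dev/null; python3 st.py;  python3 -m handwheel '[[0,0,-1000,0,1],[0,0,-1000,0,1]]' >/dev/null; python3 st.py; python3 -m handwheel '[[0,0,-1000,0,1]]' >/dev/null; python3 st.py;python3 -m handwheel '[[300,0,-1000,0,1]]' >/dev/null; python3 st.py
```

```text
4.2 [-0.164  0.35   1.265  2.338  0.083 -0.154] [0.459 0.03  0.644] 0.08539226203609614 0.0 [-0.567  0.641  1.269]
[[-0.987 -0.001  0.159]
 [ 0.008  0.998  0.058]
 [-0.158  0.059 -0.986]]
4.4 [-0.175  0.299  1.265  2.338  0.085 -0.161] [0.439 0.029 0.666] 0.08533797189922612 0.0 [ 0.25  -0.565  0.855]
[[-0.978  0.001  0.208]
 [ 0.011  0.999  0.05 ]
 [-0.208  0.051 -0.977]]
4.5 [-0.185  0.27   1.263  2.336  0.089 -0.168] [0.427 0.029 0.678] 0.08494104402409824 0.0 [-0.138 -0.436  0.111]
[[-0.972  0.002  0.237]
 [ 0.013  0.999  0.046]
 [-0.237  0.047 -0.97 ]]
4.6 [-0.188  0.231  1.263  2.336  0.087 -0.166] [0.41  0.03  0.694] 0.08549735708651152 0.0 [0.033 0.028 0.767]
[[-0.962  0.004  0.274]
 [ 0.015  0.999  0.036]
 [-0.274  0.039 -0.961]]
```

```bash
for i in 1 2 3 4 5 6 7 8 9 10 11 12 13 14; do python3 -m handwheel '[[300,0,-1000,0,1]]' >/dev/null; done; python3 st.py
```

```text
6.0 [ 0.135 -0.325  1.265  2.337 -0.089  0.098] [0.085 0.065 0.834] 0.08538031464854377 0.0 [-0.176  0.535  0.182]
[[-0.677 -0.003  0.736]
 [ 0.007  1.     0.01 ]
 [-0.736  0.012 -0.677]]
```

```bash
for i in 1 2 3 4 5; do python3 -m handwheel '[[200,0,-1000,0,1]]' >/dev/null; done; python3 st.py
```

```text
6.5 [ 0.144 -0.511  1.265  2.337 -0.085  0.086] [-0.027  0.051  0.841] 0.08537135209144431 0.0 [ 0.189 -0.433  0.69 ]
[[-0.531 -0.026  0.847]
 [ 0.009  0.999  0.037]
 [-0.847  0.027 -0.531]]
```

```bash
cat > go.py <<'E'
from h import *
import sys
from scipy.spatial.transform import Rotation as R
np.set_printoptions(precision=1,suppress=True)
def tool(*pts):
    s=sensors.get_state(); M=R.from_quat(np.roll(s['orientation'],-1)).as_matrix()
    print('tcp',s['tcp_pos'].round(4),'gap',round(s['finger_gap'],4),'t',s['clock'],'j',s['joint_pos'].round(2),'F',s['wrist_force'].round(1),'zt',M[:,2].round(3),'yt',M[:,1].round(3))
    for p in pts: print(p, (np.array(p)-s['tcp_pos'])@M*1000)
if __name__=='__main__': tool(*[eval(a) for a in sys.argv[1:]])
E
python3 go.py .3,.02,.75 .42,-.15,.5 .44,-.278,.3
```

```text
tcp [-0.   0.1  0.8] gap 0.0854 t 6.5 j [ 0.1 -0.5  1.3  2.3 -0.1  0.1] F [ 0.2 -0.4  0.7] zt [ 0.8  0.  -0.5] yt [-0.  1.  0.]
(0.3, 0.02, 0.75) [-96.9 -42.2 323.9]
(0.42, -0.15, 0.5) [  49.6 -222.1  551.9]
(0.44, -0.278, 0.3) [ 207.2 -356.   670.2]
```

```bash
python3 -m handwheel '[[-15,-7,48,0,1],[-30,-14,96,0,1],[-45,-21,144,0,1],[-60,-28,192,0,1],[-75,-35,240,0,1],[-90,-40,285,0,1],[-97,-42,324,0,1],[-97,-42,324,0,1]]' >/dev/null; python3 go.py .44,-.278,.3 .459,-.278,.267
```

```text
tcp [0.2 0.  0.7] gap 0.0853 t 7.3 j [ 1.2 -0.5  0.5  2.1 -0.9  1.1] F [ 0.4 -0.5 -1. ] zt [ 0.8  0.  -0.6] yt [0. 1. 0.]
(0.44, -0.278, 0.3) [ 183.7 -293.1  492.6]
(0.459, -0.278, 0.267) [ 198.9 -293.6  527.5]
```

```bash
python3 -m handwheel '[[0,0,50,0,1],[10,-20,95,0,1],[25,-45,140,0,1],[40,-70,185,0,1],[60,-95,225,0,1],[80,-120,265,0,1],[80,-120,265,0,1]]' >/dev/null; sed -i 's/precision=1/precision=3/' go.py; python3 go.py .44,-.278,.3 .459,-.278,.267
```

```text
tcp [ 0.171 -0.058  0.596] gap 0.0852 t 8.0 j [ 1.7  -0.7  -0.09  2.34 -0.94  1.8 ] F [-0.6  0.1  0.2] zt [ 0.811  0.01  -0.585] yt [0.007 1.    0.027]
(0.44, -0.278, 0.3) [  76.671 -226.064  389.68 ]
(0.459, -0.278, 0.267) [  92.31  -226.804  424.391]
```

```bash
python3 -m handwheel '[[-29,0,40,0,1],[-58,0,81,0,1],[-87,0,121,0,1],[-116,0,162,0,1],[-146,0,203,0,1],[-146,0,203,0,1],[-146,0,203,0,1],[-146,0,203,0,1]]' >/dev/null;  python3 go.py .44,-.278,.3 .459,-.278,.267
```

```text
tcp [ 0.179 -0.068  0.575] gap 0.0856 t 8.8 j [ 1.74 -0.74 -0.17  2.34 -0.96  1.86] F [ 0.8 -0.1  0.2] zt [ 0.824  0.021 -0.566] yt [-0.002  0.999  0.035]
(0.44, -0.278, 0.3) [  72.319 -219.606  366.237]
(0.459, -0.278, 0.267) [  88.732 -220.799  400.576]
```

```bash
python3 go.py .171,-.03,.65 .1,0,.76 0,.06,.83 -.05,.087,.85
```

```text
tcp [ 0.179 -0.068  0.575] gap 0.0856 t 8.8 j [ 1.74 -0.74 -0.17  2.34 -0.96  1.86] F [ 0.8 -0.1  0.2] zt [ 0.824  0.021 -0.566] yt [-0.002  0.999  0.035]
(0.171, -0.03, 0.65) [-56.653  41.034 -48.248]
(0.1, 0, 0.76) [-106.188   75.008 -168.386]
(0, 0.06, 0.83) [-105.519  137.624 -289.129]
(-0.05, 0.087, 0.85) [ -92.914  165.409 -341.072]
```

```bash
python3 -m handwheel '[[-40,25,-30,0,1],[-56,41,-48,0,1],[-80,60,-100,0,1],[-106,75,-168,0,1],[-106,100,-230,0,1],[-106,138,-289,0,1],[-93,165,-341,0,1],[-93,165,-341,0,1]]' >/dev/null;  python3 go.py -.03,.087,.85
```

```text
tcp [ 0.089 -0.007  0.687] gap 0.0852 t 9.6 j [ 0.65 -0.84  0.21  1.79 -0.48  0.46] F [ 0.2 -0.6 -0.8] zt [ 0.801  0.025 -0.598] yt [0.005 0.999 0.049]
(-0.03, 0.087, 0.85) [ -55.32   101.128 -189.967]
```

```bash
python3 -m handwheel '[[-15,40,-20,0,1],[-25,85,-50,0,1],[-40,100,-100,0,1],[-40,100,-100,0,1]]' >/dev/null;  python3 go.py 0.1,.085,.75 .2,.08,.7 .3,.08,.65 .4,.08,.55
```

```text
tcp [0.033 0.09  0.784] gap 0.0852 t 10.0 j [-0.02 -0.69  0.73  2.06  0.04  0.03] F [-0.3 -1.3  2. ] zt [ 0.801  0.022 -0.598] yt [0.009 0.999 0.049]
(0.1, 0.085, 0.75) [-13.359  -6.135  74.06 ]
(0.2, 0.08, 0.7) [-33.486 -12.656 183.957]
(0.3, 0.08, 0.65) [-53.388 -14.184 293.964]
(0.4, 0.08, 0.55) [-33.309 -18.167 433.896]
```

```bash
python3 -m handwheel '[[-8,-4,45,0,1],[-15,-6,85,0,1],[-25,-10,134,0,1],[-33,-12,184,0,1],[-42,-13,230,0,1],[-50,-14,275,0,1]]' >/dev/null;  python3 go.py .4,.08,.55  .4,-.15,.4 .42,-.278,.3
```

```text
tcp [0.242 0.095 0.671] gap 0.0856 t 10.6 j [-0.09 -0.76  0.04  1.47  0.12 -0.04] F [ 0.   0.3 -0.7] zt [ 0.788  0.051 -0.613] yt [-0.027  0.999  0.047]
(0.4, 0.08, 0.55) [ -1.896 -25.049 198.261]
(0.4, -0.15, 0.4) [ 111.659 -261.781  278.655]
(0.42, -0.278, 0.3) [ 175.579 -394.853  349.294]
```

```bash
python3 -m handwheel '[[-20,-5,40,0,1],[-35,-10,80,0,1],[-40,-15,120,0,1],[-30,-20,160,0,1],[-2,-25,198,0,1],[-2,-25,198,0,1]]' >/dev/null;  python3 go.py  .4,-.15,.4 .42,-.278,.3
```

```text
tcp [0.399 0.066 0.533] gap 0.0854 t 11.2 j [-0.13 -0.67 -0.37  1.    0.12 -0.04] F [-1.2  0.6 -4.1] zt [ 0.772  0.024 -0.635] yt [0.01  0.999 0.05 ]
(0.4, -0.15, 0.4) [  92.147 -222.314   79.801]
(0.42, -0.278, 0.3) [ 150.678 -354.979  155.683]
```

```bash
python3 -m handwheel '[[15,-35,15,-0.065,1],[30,-70,25,-0.065,1],[45,-105,40,-0.065,1],[60,-145,55,-0.065,1],[75,-185,70,-0.065,1],[92,-222,80,-0.065,1],[110,-265,95,-0.065,1],[130,-305,110,-0.065,1]]' >/dev/null;  python3 go.py  .473,-.277,.273 .558,-.2745,.203; python3 - <<'E'
from h import *
d=cam('wrist'); cv2.imwrite('pics/w1.png',d['color'])
P=cloud(d); np.set_printoptions(precision=4,suppress=True)
for lo,hi in((.19,.245),(.247,.258),(.2,.24)):
    m=(P[...,2]>lo)&(P[...,2]<hi)&(abs(P[...,0]-.54)<.06)&(abs(P[...,1]+.275)<.06)
    if m.sum(): Q=P[m]; print(lo,m.sum(),Q.min(0),Q.max(0),Q.mean(0))
E
```

```text
tcp [ 0.407 -0.236  0.373] gap 0.0855 t 12.0 j [-1.23 -0.36 -0.57  0.97  0.85 -1.09] F [ 0.8 -1.4  0.8] zt [ 0.792  0.016 -0.61 ] yt [-0.03   0.999 -0.013]
(0.473, -0.277, 0.273) [ 39.699 -42.077 112.752]
(0.558, -0.2745, 0.203) [ 43.306 -41.223 222.832]
0.19 2475 [ 0.5139 -0.3006  0.19  ] [ 0.543  -0.2459  0.245 ] [ 0.5218 -0.2716  0.2171]
0.247 1228 [ 0.5122 -0.3025  0.247 ] [ 0.5679 -0.2457  0.258 ] [ 0.5265 -0.2725  0.2536]
0.2 1893 [ 0.5161 -0.2982  0.2   ] [ 0.543  -0.2489  0.2399] [ 0.5219 -0.2717  0.2204]
```

View pics/w1.png

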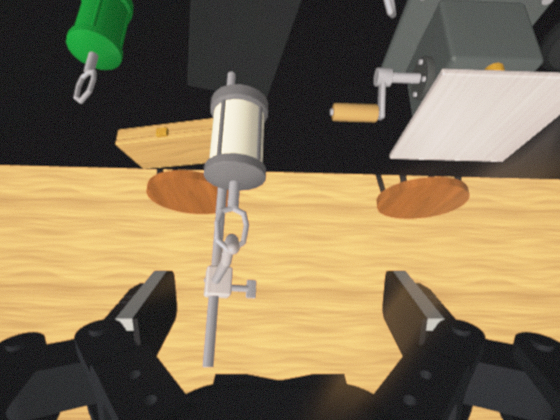

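The wrist view shows the lantern head-on, light at (238,138), cap at (238,165), and eye and hook at (232,240). It measures centre (0.541, -0.2735). The approach is clear.

```bash
python3 -m handwheel '[[13,-13,36,0,1],[26,-26,72,0,1],[39,-38,112,0,1],[39,-38,112,0,1]]' >/dev/null;  python3 go.py .558,-.273,.2035
```

```text
tcp [ 0.474 -0.269  0.268] gap 0.0853 t 12.45 j [-1.08 -0.18 -0.73  0.5   0.79 -0.9 ] F [-0.6  0.7 -0.1] zt [ 0.79   0.024 -0.613] yt [-0.033  0.999 -0.004]
(0.558, -0.273, 0.2035) [  0.135  -6.747 105.788]
```

```bash
python3 -m handwheel '[[0,-7,30,0,1],[0,-7,60,0,1],[0,-7,85,0,1],[0,-7,106,0,1],[0,-7,106,0,1]]' >/dev/null;  python3 go.py .558,-.273,.2035; python3 -m handwheel '[[0,0,0,0,0.3],[0,0,0,0,0.3],[0,0,0,0,0.3],[0,0,0,0,0.3],[0,0,0,0,0.3],[0,0,0,0,0.3]]' 40;  python3 go.py .558,-.273,.2035
```

```text
tcp [ 0.559 -0.273  0.206] gap 0.0857 t 12.95 j [-0.91  0.01 -0.78  0.13  0.69 -0.7 ] F [-0.3 -0.1  1.1] zt [ 0.792  0.023 -0.611] yt [-0.034  0.999 -0.007]
(0.558, -0.273, 0.2035) [ 2.883 -0.151  1.175]
clock: 13.55
tcp_pos: [0.5571, -0.273, 0.2066]
orientation: [0.442, -0.016, 0.897, 0.004]
wrist_force: [-1.2, -3.5, 5.8]
finger_gap: 0.0491
grip_force: 41.5
tcp [ 0.557 -0.273  0.207] gap 0.0491 t 13.55 j [-0.91  0.   -0.78  0.12  0.69 -0.7 ] F [-1.2 -3.5  5.8] zt [ 0.793  0.02  -0.609] yt [-0.032  0.999 -0.008]
(0.558, -0.273, 0.2035) [1.912 0.024 2.587]
```

```bash
python3 -m handwheel '[[-4,0,-3,0,0.3],[-8,0,-6,0,0.3],[-12.7,0,-9.7,0,0.3],[-12.7,0,-9.7,0,0.3]]' 60;  python3 go.py; python3 - <<'E'
from h import *
from scipy.spatial.transform import Rotation as R
s=sensors.get_state(); M=R.from_quat(np.roll(s['orientation'],-1)).as_matrix()
for k in (30,60,90,120): print(np.array([-.973,.228,0])*k@M)
d=cam('scene'); P=cloud(d)
cv2.imwrite('pics/s2.png',cv2.resize(d['color'][180:300,150:310],(800,600),interpolation=2))
E
```

```text
clock: 13.95
tcp_pos: [0.5565, -0.2713, 0.2206]
orientation: [0.44, -0.016, 0.898, 0.005]
wrist_force: [-0.6, -0.4, -3.1]
finger_gap: 0.0484
grip_force: 61.8
tcp [ 0.556 -0.271  0.221] gap 0.0484 t 13.95 j [-0.91 -0.02 -0.76  0.17  0.69 -0.7 ] F [-0.6 -0.4 -3.1] zt [ 0.791  0.023 -0.612] yt [-0.032  0.999 -0.004]
[ 17.69111029   7.78049549 -22.92008304]
[ 35.38222058  15.56099098 -45.84016609]
[ 53.07333087  23.34148647 -68.76024913]
[ 70.76444115  31.12198196 -91.68033217]
```

View pics/s2.png

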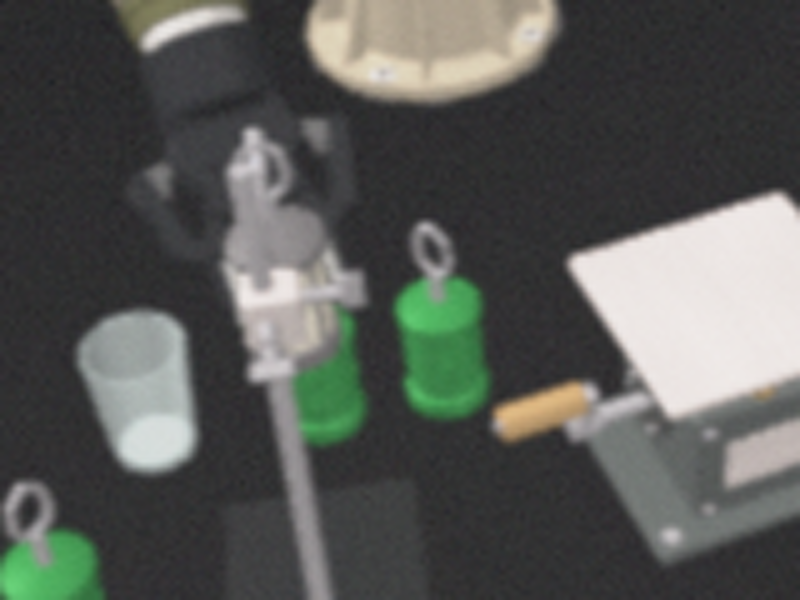

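The lantern is gripped and lifted. The weight reads on the wrist, and the eye at (270,165) sits above the hook. Now I'll draw it out along the hook's -x.

```bash
python3 -m handwheel '[[-1.5,0,-1.2,0,0.3],[8,4,-12,0,0.3],[18,8,-23,0,0.3],[27,12,-34.5,0,0.3],[35.4,15.5,-46,0,0.3],[44,19,-57,0,0.3],[53,23,-69,0,0.3],[53,23,-69,0,0.3]]';  python3 go.py; python3 - <<'E'
from h import *
d=cam('wrist'); cv2.imwrite('pics/w2.png',d['color'])
E
```

```text
clock: 14.8
tcp_pos: [0.4667, -0.2505, 0.2197]
orientation: [0.44, -0.014, 0.898, 0.005]
wrist_force: [-0.5, -0.5, -3.9]
finger_gap: 0.0486
grip_force: 62.7
tcp [ 0.467 -0.251  0.22 ] gap 0.0486 t 14.8 j [-1.08 -0.17 -0.86  0.35  0.78 -0.89] F [-0.5 -0.5 -3.9] zt [ 0.79   0.022 -0.613] yt [-0.03   1.    -0.003]
```

View pics/w2.png

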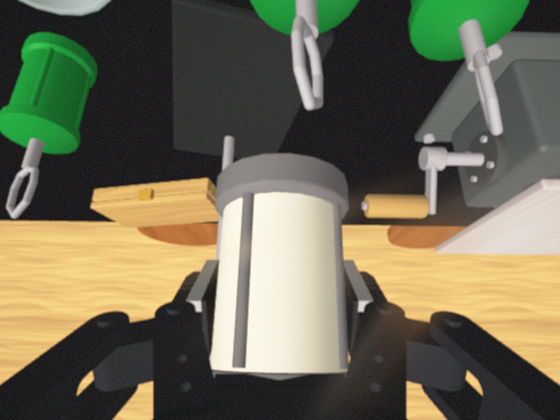

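Lantern is out and held: light at (280,280), foot at (283,185), clear of the hook. Next it goes up and over to the plate.

```bash
python3 go.py .467,-.25,.275 .467,-.12,.275 .52,.003,.275 .6075,.003,.24; python3 - <<'E'
from h import *
d=old('wrist');P=cloud(d);np.set_printoptions(precision=4,suppress=True)
Q=P[200:365,262:300].reshape(-1,3); Q=Q[~np.isnan(Q[:,0])]
print(np.polyfit(Q[:,2],Q[:,0],1),Q.min(0),Q.max(0))
for v in (220,280,340):
    r=P[v,205:355]; r=r[~np.isnan(r[:,0])]; r=r[r[:,0]<.5]; print(v,r[:,1].min(),r[:,1].max(),r[:,2].mean(),r[:,0].min())
E
```

```text
tcp [ 0.468 -0.251  0.22 ] gap 0.0485 t 14.85 j [-1.08 -0.16 -0.86  0.35  0.78 -0.88] F [-0.1  0.  -3. ] zt [ 0.791  0.021 -0.612] yt [-0.03   1.    -0.004]
(0.467, -0.25, 0.275) [-42.858   1.123 -33.916]
(0.467, -0.12, 0.275) [-45.685 131.064 -31.184]
(0.52, 0.003, 0.275) [-80.77  252.422  13.305]
(0.6075, 0.003, 0.24) [-106.597  249.956  103.903]
[-0.0006  0.4285] [ 0.4257 -0.2575  0.1992] [ 0.431  -0.2439  0.2549]
220 -0.27348887659668064 -0.2266282484219812 0.20634595080265128 0.42669765446514235
280 -0.2782656106476754 -0.22302933831775226 0.22811173407895788 0.4270681168745898
340 -0.27550794777214027 -0.2255496256454751 0.2477686306605866 0.4009017595121078
```

```bash
python3 -m handwheel '[[-20,1,-16,0,0.3],[-43,1,-34,0,0.3],[-44,44,-33,0,0.3],[-45,88,-32,0,0.3],[-46,131,-31,0,0.3],[-58,170,-16,0,0.3],[-70,211,0,0,0.3],[-81,252,13,0,0.3]]' >/dev/null;  python3 -m handwheel '[[-9,0,30,0,0.3],[-18,0,60,0,0.3],[-26,0,90,0,0.3],[-26,0,90,0,0.3],[-26,0,90,0,0.3]]' >/dev/null; python3 go.py .606,.002,.24 .606,.002,.195 .606,.002,.188
```

```text
tcp [0.607 0.006 0.239] gap 0.0483 t 16.15 j [-0.22 -0.17 -0.91 -0.05  0.2  -0.16] F [-0.8  0.2 -3.5] zt [ 0.789  0.025 -0.614] yt [-0.034  0.999 -0.003]
(0.606, 0.002, 0.24) [ 0.164 -4.14  -1.635]
(0.606, 0.002, 0.195) [35.671 -4.006 26.01 ]
(0.606, 0.002, 0.188) [41.194 -3.985 30.311]
```

Descending slowly, watching force.

```bash
python3 -m handwheel '[[12,-4,8.5,0,0.3],[24,-4,17,0,0.3],[33,-4,24,0,0.3],[36,-4,26,0,0.3],[36,-4,26,0,0.3]]' >/dev/null; python3 go.py .606,.002,.188 .606,.002,.186; python3 - <<'E'
from h import *
np.set_printoptions(precision=4,suppress=True)
d=cam('scene'); P=cloud(d)
m=(abs(P[...,0]-.592)<.06)&(abs(P[...,1])<.06)&(P[...,2]>.153)&(P[...,2]<.25)&(P[...,0]>.6)
Q=P[m]; print(m.sum(),Q.min(0),Q.max(0))
v,u=np.where(m); print(u.min(),u.max(),v.min(),v.max())
x0,y0=250,150
cv2.imwrite('pics/s3.png',cv2.resize(d['color'][y0:y0+120,x0:x0+160],(800,600),interpolation=2))
E
```

```text
tcp [0.606 0.001 0.196] gap 0.0486 t 16.65 j [-0.23 -0.1  -0.98 -0.21  0.21 -0.17] F [ 0.1 -0.3 -2.6] zt [ 0.79   0.023 -0.612] yt [-0.032  0.999 -0.004]
(0.606, 0.002, 0.188) [6.218 0.928 5.538]
(0.606, 0.002, 0.186) [7.799 0.936 6.762]
470 [ 0.6001 -0.0589  0.153 ] [0.6513 0.0589 0.2499]
282 318 217 255
```

View pics/s3.png

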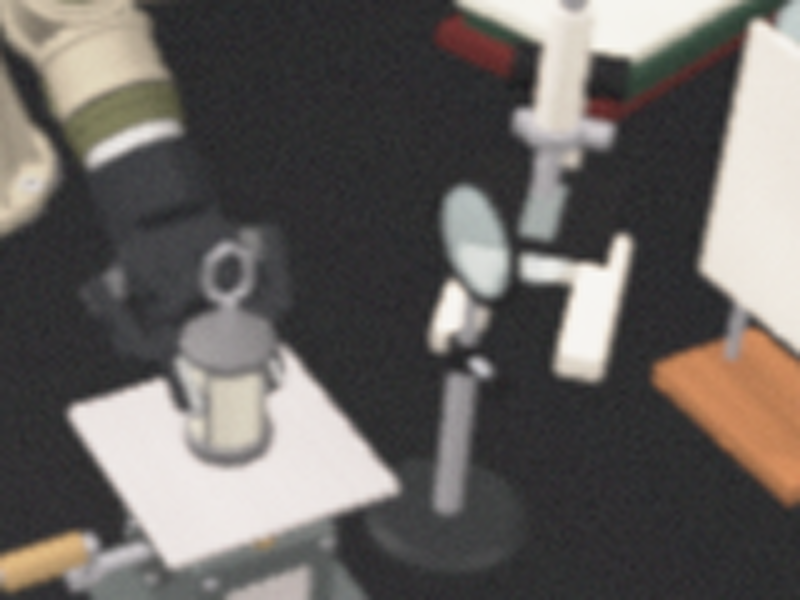

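The lantern hangs upright above the plate's middle, foot at crop (228,440). The lens disc centre is at crop (476,241), about pixel (345.2,198.2). Lowering to contact now.

```bash
python3 -m handwheel '[[1.6,0,1.2,0,0.3],[3.2,0,2.5,0,0.3],[4.7,0,3.7,0,0.3],[4.7,0,3.7,0,0.3]]'; python3 -m handwheel '[[0.8,0,0.6,0,0.3],[0.8,0,0.6,0,0.3]]'; python3 -m handwheel '[[0.8,0,0.6,0,0.3],[0.8,0,0.6,0,0.3]]'; python3 - <<'E'
from h import *
d=old('scene'); r=Rm(d)@np.array([(345.2-d['cx'])/d['fx'],(198.2-d['cy'])/d['fy'],1]); o=np.array(d['xyz'])
for y in (.178,.181,.184): print(o+r*(y-o[1])/r[1])
for n in('scene','top'):
  d=old(n);P=cloud(d)
  m=(P[...,2]>.19)&(P[...,2]<.31)&(abs(P[...,1]-.18)<.02)&(abs(P[...,0]-.59)<.06)
  Q=P[m]; print(n,[ (np.round(z,3),Q[abs(Q[:,2]-z)<.004][:,0].min().round(4),Q[abs(Q[:,2]-z)<.004][:,0].max().round(4)) for z in np.arange(.2,.305,.008) if (abs(Q[:,2]-z)<.004).sum()>1])
E
```

```text
clock: 17.1
tcp_pos: [0.6061, 0.0012, 0.1902]
orientation: [0.44, -0.015, 0.898, 0.005]
wrist_force: [0.7, -0.4, -2.6]
finger_gap: 0.0486
grip_force: 63.7
clock: 17.3
tcp_pos: [0.6063, 0.0012, 0.1895]
orientation: [0.441, -0.015, 0.898, 0.005]
wrist_force: [-0.4, 0.7, -2.6]
finger_gap: 0.0488
grip_force: 63.8
clock: 17.5
tcp_pos: [0.6068, 0.0011, 0.1895]
orientation: [0.441, -0.016, 0.897, 0.005]
wrist_force: [-0.8, 0.7, 0.6]
finger_gap: 0.0486
grip_force: 64.4
[0.59435635 0.178      0.26070419]
[0.59029476 0.181      0.2570461 ]
[0.58623317 0.184      0.25338801]
scene [(np.float64(0.2), np.float64(0.5827), np.float64(0.5935)), (np.float64(0.208), np.float64(0.5846), np.float64(0.5929)), (np.float64(0.216), np.float64(0.5624), np.float64(0.6056)), (np.float64(0.224), np.float64(0.5571), np.float64(0.623)), (np.float64(0.232), np.float64(0.5461), np.float64(0.6259)), (np.float64(0.24), np.float64(0.545), np.float64(0.6306)), (np.float64(0.248), np.float64(0.5438), np.float64(0.6317)), (np.float64(0.256), np.float64(0.5451), np.float64(0.6333)), (np.float64(0.264), np.float64(0.5438),
[... 357 characters left out ...]
at64(0.57), np.float64(0.6024)), (np.float64(0.224), np.float64(0.561), np.float64(0.6165)), (np.float64(0.232), np.float64(0.5529), np.float64(0.6199)), (np.float64(0.24), np.float64(0.5492), np.float64(0.6217)), (np.float64(0.248), np.float64(0.5416), np.float64(0.6263)), (np.float64(0.256), np.float64(0.5405), np.float64(0.6276)), (np.float64(0.264), np.float64(0.5406), np.float64(0.6295)), (np.float64(0.272), np.float64(0.5421), np.float64(0.6254)), (np.float64(0.28), np.float64(0.5476), np.float64(0.6254)), (np.float64(0.288), np.float64(0.5507), np.float64(0.6229)), (np.float64(0.296), np.float64(0.5584), np.float64(0.6142)), (np.float64(0.304), np.float64(0.5682), np.float64(0.6028))]
```

```bash
python3 -m handwheel '[[0,0,0,0,0.6],[0,0,0,0,0.7],[0,0,0,0,0.85],[0,0,0,0,1],[0,0,0,0,1],[0,0,0,0,1]]' ; python3 -m handwheel '[[0,0,-20,0,1],[0,0,-50,0,1],[0,0,-90,0,1],[0,0,-130,0,1],[0,0,-150,0,1]]'; python3 - <<'E'
from h import *
np.set_printoptions(precision=4,suppress=True)
d=cam('wrist'); P=cloud(d); cv2.imwrite('pics/w3.png',d['color'])
for lo,hi in((.168,.22),(.23,.24)):
    m=(P[...,2]>lo)&(P[...,2]<hi)&(abs(P[...,0]-.592)<.04)&(abs(P[...,1])<.04)
    Q=P[m]; print(m.sum(),Q.min(0),Q.max(0))
m=(P[...,2]>.11)&(P[...,2]<.145)&(P[...,1]<-.11)&(P[...,1]>-.2)&(P[...,0]<.65)&(P[...,0]>.55)
Q=P[m];print(m.sum(),Q.min(0),Q.max(0),Q.mean(0))
E
python3 go.py
```

```text
clock: 18.1
tcp_pos: [0.6063, 0.0011, 0.1886]
orientation: [0.441, -0.015, 0.898, 0.005]
wrist_force: [-1.0, -0.7, -0.5]
finger_gap: 0.0856
grip_force: 0.0
clock: 18.6
tcp_pos: [0.4863, -0.0021, 0.2825]
orientation: [0.442, -0.016, 0.897, 0.005]
wrist_force: [0.6, 0.0, 0.8]
finger_gap: 0.0857
grip_force: 0.0
3662 [ 0.5657 -0.0228  0.168 ] [0.5929 0.0269 0.22  ]
1355 [ 0.5628 -0.0268  0.23  ] [0.6069 0.0305 0.24  ]
1457 [ 0.5966 -0.1688  0.1129] [ 0.6143 -0.11    0.1346] [ 0.6021 -0.1369  0.1276]
tcp [ 0.486 -0.002  0.284] gap 0.0852 t 18.65 j [-0.36 -0.54 -0.97  0.26  0.31 -0.25] F [-0.   1.6  2.1] zt [ 0.794  0.022 -0.608] yt [-0.032  0.999 -0.006]
```

View pics/w3.png

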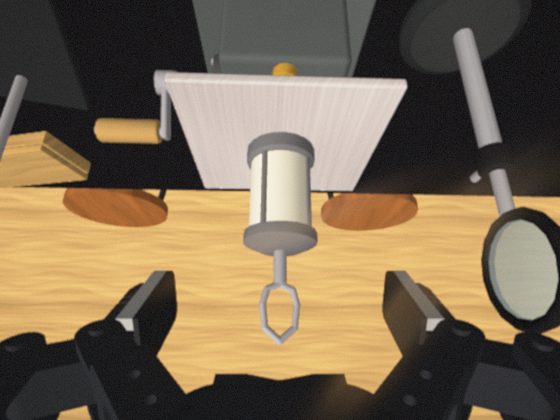

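The lantern stands upright at the plate's middle, (280,190), and is let go; it measures (0.591, 0.002). The crank sleeve is at (128,130). At this tilt the gripper would brush the green lantern in front of the crank, so I'll steepen the tool using the inner reach limit.

```bash
python3 -m handwheel '[[30,0,-40,0,1],[60,0,-79,0,1],[91,0,-119,0,1]]'>/dev/null; python3 go.py; for i in 1 2 3 4; do python3 -m handwheel '[[600,0,-800,0,1]]' >/dev/null; python3 go.py; done
```

```text
tcp [ 0.36  -0.015  0.267] gap 0.0855 t 18.95 j [-0.82 -0.86 -0.99  0.78  0.61 -0.67] F [ 0.7 -2.3 -0.7] zt [ 0.761  0.028 -0.648] yt [-0.055  0.998 -0.021]
tcp [ 0.336 -0.024  0.254] gap 0.0853 t 19.05 j [-1.   -0.85 -0.97  0.95  0.68 -0.89] F [-0.6 -1.5 -2. ] zt [ 0.731  0.029 -0.682] yt [-0.063  0.998 -0.025]
tcp [ 0.31  -0.036  0.234] gap 0.0854 t 19.15 j [-1.16 -0.83 -0.96  1.09  0.69 -1.11] F [-0.4 -1.7 -1.7] zt [ 0.684  0.013 -0.729] yt [-0.059  0.998 -0.037]
tcp [ 0.284 -0.048  0.214] gap 0.0853 t 19.25 j [-1.34 -0.81 -0.96  1.22  0.66 -1.33] F [-0.3 -0.5 -1.8] zt [ 0.634 -0.008 -0.773] yt [-0.047  0.998 -0.048]
tcp [ 0.259 -0.058  0.2  ] gap 0.0858 t 19.35 j [-1.52 -0.79 -0.96  1.33  0.62 -1.54] F [-0.1 -0.5 -0.5] zt [ 0.587 -0.026 -0.809] yt [-0.033  0.998 -0.056]
```

```bash
python3 go.py .38,.08,.3; python3 -m handwheel '[[-40,30,5,0,1],[-70,65,15,0,1],[-100,100,25,0,1],[-130,140,40,0,1],[-130,140,40,0,1],[-130,140,40,0,1],[-130,140,40,0,1]]'>/dev/null; python3 go.py .38,.08,.3
```

```text
tcp [ 0.259 -0.058  0.2  ] gap 0.0858 t 19.35 j [-1.52 -0.79 -0.96  1.33  0.62 -1.54] F [-0.1 -0.5 -0.5] zt [ 0.587 -0.026 -0.809] yt [-0.033  0.998 -0.056]
(0.38, 0.08, 0.3) [-164.527  128.332  -13.416]
tcp [0.339 0.033 0.218] gap 0.0854 t 20.05 j [-0.24 -0.72 -0.96  0.71  0.11 -0.26] F [-0.5  0.   0.3] zt [ 0.58  -0.029 -0.814] yt [-0.034  0.998 -0.059]
(0.38, 0.08, 0.3) [-83.46   40.666 -44.061]
```

```bash
python3 -m handwheel '[[0,45,0,0,1]]'>/dev/null; for i in 1 2 3 4 5; do python3 -m handwheel '[[800,0,-600,0,1]]' >/dev/null; python3 go.py; done
```

```text
tcp [0.289 0.067 0.215] gap 0.0852 t 20.25 j [-0.09 -0.82 -0.97  0.82  0.04 -0.16] F [-0.5 -2.3  1.6] zt [ 0.565 -0.011 -0.825] yt [-0.063  0.996 -0.056]
tcp [0.261 0.07  0.217] gap 0.0856 t 20.35 j [ 0.05 -0.86 -0.97  0.87 -0.08 -0.01] F [ 0.6  0.7 -0.7] zt [ 0.558 -0.049 -0.828] yt [-0.014  0.998 -0.069]
tcp [0.238 0.084 0.219] gap 0.0854 t 20.45 j [ 0.24 -0.86 -0.95  0.92 -0.18  0.15] F [ 0.5  1.2 -0.3] zt [ 0.551 -0.052 -0.833] yt [-0.015  0.997 -0.073]
tcp [0.21  0.093 0.22 ] gap 0.085 t 20.55 j [ 0.43 -0.86 -0.94  0.98 -0.28  0.32] F [-1.1  1.5 -0.2] zt [ 0.543 -0.053 -0.838] yt [-0.016  0.997 -0.074]
tcp [0.181 0.096 0.22 ] gap 0.0851 t 20.65 j [ 0.61 -0.86 -0.93  1.05 -0.36  0.49] F [-0.5  0.9 -1.2] zt [ 0.536 -0.052 -0.843] yt [-0.017  0.997 -0.072]
```

```bash
python3 go.py .36,-.03,.27; python3 -m handwheel '[[-40,-10,25,0,1],[-80,-30,50,0,1],[-110,-60,70,0,1],[-140,-90,75,0,1],[-165,-120,70,0,1],[-180,-130,60,0,1],[-180,-130,60,0,1]]'>/dev/null; python3 go.py;for i in 1 2 3 4 ; do python3 -m handwheel '[[1000,0,-600,0,1]]' >/dev/null; python3 go.py; done
```

```text
tcp [0.181 0.096 0.22 ] gap 0.0851 t 20.65 j [ 0.61 -0.86 -0.93  1.05 -0.36  0.49] F [-0.5  0.9 -1.2] zt [ 0.536 -0.052 -0.843] yt [-0.017  0.997 -0.072]
(0.36, -0.03, 0.27) [-171.026 -132.451   59.961]
tcp [ 0.371 -0.031  0.276] gap 0.0854 t 21.35 j [-0.46 -0.59 -0.76  0.86  0.19 -0.44] F [-0.5  0.1 -0.4] zt [ 0.537 -0.056 -0.842] yt [-0.013  0.997 -0.075]
tcp [ 0.323 -0.031  0.273] gap 0.0853 t 21.45 j [-0.61 -0.7  -0.78  0.99  0.27 -0.58] F [-2.4 -1.7  0.5] zt [ 0.53  -0.048 -0.846] yt [-0.022  0.997 -0.071]
tcp [ 0.287 -0.031  0.27 ] gap 0.0855 t 21.55 j [-0.79 -0.78 -0.79  1.12  0.35 -0.76] F [-0.9 -0.9 -1.2] zt [ 0.524 -0.046 -0.851] yt [-0.025  0.997 -0.069]
tcp [ 0.263 -0.039  0.265] gap 0.0852 t 21.65 j [-0.97 -0.8  -0.79  1.23  0.4  -0.95] F [-0.4 -0.6 -0.8] zt [ 0.5   -0.049 -0.865] yt [-0.031  0.997 -0.075]
tcp [ 0.24  -0.047  0.257] gap 0.0854 t 21.75 j [-1.15 -0.81 -0.78  1.34  0.41 -1.15] F [-0.6 -1.1 -0.6] zt [ 0.464 -0.055 -0.884] yt [-0.035  0.996 -0.08 ]
```

```bash
for i in 1 2 3 4 ; do python3 -m handwheel '[[1000,0,-400,0,1]]' >/dev/null; python3 go.py; done
```

```text
tcp [ 0.22  -0.054  0.248] gap 0.0855 t 21.85 j [-1.33 -0.81 -0.78  1.42  0.41 -1.35] F [-0.2  0.4 -0.2] zt [ 0.428 -0.059 -0.902] yt [-0.036  0.996 -0.083]
tcp [ 0.203 -0.061  0.242] gap 0.0852 t 21.95 j [-1.51 -0.8  -0.78  1.5   0.41 -1.55] F [ 0.1 -0.5 -0.1] zt [ 0.4   -0.059 -0.915] yt [-0.037  0.996 -0.081]
tcp [ 0.187 -0.068  0.237] gap 0.0857 t 22.05 j [-1.69 -0.79 -0.79  1.57  0.39 -1.74] F [-0.2 -1.2 -0.9] zt [ 0.376 -0.058 -0.925] yt [-0.037  0.996 -0.078]
tcp [ 0.172 -0.075  0.233] gap 0.0854 t 22.15 j [-1.87 -0.79 -0.79  1.62  0.36 -1.93] F [ 0.1 -0.6  0. ] zt [ 0.352 -0.057 -0.934] yt [-0.036  0.997 -0.075]
```

```bash
python3 go.py .38,-.08,.33; python3 -m handwheel '[[-40,0,-25,0,1],[-90,-3,-25,0.1,1],[-135,-5,-22,0.2,1],[-180,-7,-18,0.3,1],[-230,-8,-13,0.45,1],[-230,-8,-13,0.6,1],[-230,-8,-13,0.75,1],[-230,-8,-13,0.9,1]]'>/dev/null; python3 go.py .38,-.08,.33
```

```text
tcp [ 0.172 -0.075  0.233] gap 0.0854 t 22.15 j [-1.87 -0.79 -0.79  1.62  0.36 -1.93] F [ 0.1 -0.6  0. ] zt [ 0.352 -0.057 -0.934] yt [-0.036  0.997 -0.075]
(0.38, -0.08, 0.33) [-228.393  -20.095  -16.6  ]
tcp [ 0.313 -0.076  0.303] gap 0.0852 t 22.95 j [-0.65 -0.51 -0.56  1.2   0.16 -0.19] F [-0.5 -0.2  0.3] zt [ 0.339 -0.055 -0.939] yt [0.408 0.908 0.094]
(0.38, -0.08, 0.33) [-67.421  26.611  -2.557]
```

```bash
python3 go.py .45,-.13,.3;python3 - <<'E'
from h import *
from scipy.spatial.transform import Rotation as R
s=sensors.get_state(); M=R.from_quat(np.roll(s['orientation'],-1)).as_matrix(); print(np.arctan2(M[1,1],M[1,0]))
E
python3 -m handwheel '[[-30,0,0,0.14,1],[-70,10,0,0.28,1],[-95,0,5,0.42,1],[-95,0,5,0.56,1],[-95,0,5,0.7,1],[-95,0,5,0.84,1],[-95,0,5,0.98,1],[-95,0,5,1.1,1]]'>/dev/null; python3 go.py .574,-.146,.215;python3 - <<'E'
from h import *
from scipy.spatial.transform import Rotation as R
s=sensors.get_state(); M=R.from_quat(np.roll(s['orientation'],-1)).as_matrix(); print(np.arctan2(M[1,1],M[1,0]))
E
```

```text
tcp [ 0.313 -0.076  0.303] gap 0.0852 t 22.95 j [-0.65 -0.51 -0.56  1.2   0.16 -0.19] F [-0.5 -0.2  0.3] zt [ 0.339 -0.055 -0.939] yt [0.408 0.908 0.094]
(0.45, -0.13, 0.3) [-137.603    6.92    52.095]
1.142321031528601
tcp [ 0.394 -0.116  0.329] gap 0.0852 t 23.75 j [-0.59 -0.31 -0.4   1.16  0.14  0.97] F [-0.5  0.1  0.3] zt [ 0.338 -0.054 -0.94 ] yt [0.941 0.04  0.336]
(0.574, -0.146, 0.215) [-25.746 129.72  169.186]
0.040086600533563145
```

```bash
python3 -m handwheel '[[-5,32,30,0.04,1],[-10,65,60,0.04,1],[-18,97,90,0.04,1],[-24,130,130,0.04,1],[-26,130,169,0.04,1],[-26,130,169,0.04,1]]'>/dev/null; python3 go.py .6115,-.152,.112; python3 - <<'E'
from h import *
np.set_printoptions(precision=4,suppress=True)
d=cam('wrist'); P=cloud(d); cv2.imwrite('pics/w4.png',d['color'])
m=(P[...,2]>.09)&(P[...,2]<.145)&(P[...,1]<-.105)&(P[...,1]>-.2)&(P[...,0]<.65)&(P[...,0]>.57)
hsv=cv2.cvtColor(d['color'],cv2.COLOR_BGR2HSV); m&=(hsv[...,1]>70)
Q=P[m];print(m.sum(),Q.min(0),Q.max(0),Q.mean(0)); v,u=np.where(m); print(u.min(),u.max(),v.min(),v.max())
E
```

```text
tcp [ 0.573 -0.144  0.208] gap 0.0856 t 24.35 j [-0.43  0.09 -0.35  0.8   0.09  1.16] F [-1.1  0.8 -1.4] zt [ 0.329 -0.05  -0.943] yt [0.944 0.005 0.329]
(0.6115, -0.152, 0.112) [ -2.626   4.894 104.158]
2506 [ 0.5979 -0.1684  0.1184] [ 0.6199 -0.1092  0.1357] [ 0.6063 -0.1352  0.1309]
272 303 162 245
```

View pics/w4.png

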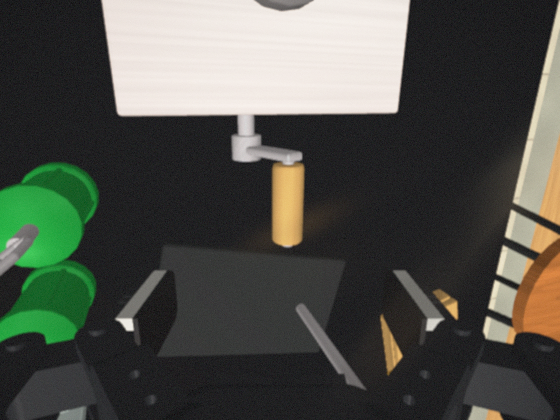

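The sleeve is at (288,205), between the finger tracks, with the crank arm at (270,152). The green lanterns are well to the left. Going down to grip it.

```bash
python3 -m handwheel '[[-2,6,35,0,1],[-3,6,70,0,1],[-3,6,90,0,1],[-3,6,104,0,1],[-3,6,104,0,1]]'>/dev/null; python3 go.py; python3 -m handwheel '[[0,0,0,0,0.1],[0,0,0,0,0.1],[0,0,0,0,0.1],[0,0,0,0,0.1],[0,0,0,0,0.1],[0,0,0,0,0.1],[0,0,0,0,0.1],[0,0,0,0,0.1]]' 35; python3 go.py
```

```text
tcp [ 0.614 -0.154  0.12 ] gap 0.0856 t 24.9 j [-0.41  0.23 -0.42  0.58  0.09  1.18] F [ 0.2  0.8 -0.1] zt [ 0.337 -0.054 -0.94 ] yt [0.941 0.005 0.337]
clock: 25.7
tcp_pos: [0.6139, -0.1539, 0.1201]
orientation: [0.14, 0.698, 0.695, 0.102]
wrist_force: [-4.4, -2.9, -0.3]
finger_gap: 0.0199
grip_force: 34.2
tcp [ 0.614 -0.154  0.12 ] gap 0.0199 t 25.7 j [-0.41  0.23 -0.42  0.58  0.09  1.18] F [-4.4 -2.9 -0.3] zt [ 0.337 -0.054 -0.94 ] yt [0.941 0.005 0.337]
```

```bash
python3 -m handwheel '[[0,0,0,0,0.5],[0,0,0,0,0.5],[0,0,4,0,0.5],[0,0,8,0,0.5],[0,0,8,0,0.1],[0,0,8,0,0.1],[0,0,8,0,0.1],[0,0,8,0,0.1]]' 35;python3 -m handwheel '[[0,0,0,0,0.1],[0,0,0,0,0.1]]'; python3 go.py; python3 - <<'E'
from h import *
from scipy.spatial.transform import Rotation as R
s=sensors.get_state(); M=R.from_quat(np.roll(s['orientation'],-1)).as_matrix()
p=lambda a:45*np.array([np.sin(a),0,np.cos(a)])
for k in range(3):
    a0=.37+k*2*np.pi/3
    print([[float(v) for v in np.round((p(a0+np.radians(15*(i+1)))-p(a0))@M,1)] for i in range(8)])
E
```

```text
clock: 26.5
tcp_pos: [0.6169, -0.154, 0.1125]
orientation: [0.14, 0.698, 0.695, 0.102]
wrist_force: [-0.5, -0.0, -2.9]
finger_gap: 0.0204
grip_force: 34.5
clock: 26.7
tcp_pos: [0.6168, -0.154, 0.1126]
orientation: [0.14, 0.698, 0.695, 0.102]
wrist_force: [0.0, 0.3, -3.7]
finger_gap: 0.021
grip_force: 34.5
tcp [ 0.617 -0.154  0.113] gap 0.021 t 26.7 j [-0.41  0.24 -0.42  0.57  0.09  1.18] F [ 0.   0.3 -3.7] zt [ 0.338 -0.054 -0.94 ] yt [0.941 0.005 0.338]
[[0.4, 7.8, 8.8], [1.0, 13.0, 19.3], [1.6, 15.4, 30.8], [2.2, 14.7, 42.5], [2.8, 11.0, 53.6], [3.4, 4.5, 63.4], [3.9, -4.3, 71.2], [4.2, -14.8, 76.4]]
[[0.2, -11.5, 2.3], [0.2, -23.2, 1.6], [0.1, -34.4, -2.1], [-0.2, -44.2, -8.5], [-0.7, -52.0, -17.3], [-1.2, -57.2, -27.8], [-1.8, -59.6, -39.3], [-2.4, -58.9, -51.0]]
[[-0.6, 3.7, -11.1], [-1.2, 10.2, -20.9], [-1.6, 19.0, -28.7], [-2.0, 29.5, -33.9], [-2.2, 41.0, -36.3], [-2.2, 52.7, -35.6], [-2.1, 63.9, -31.9], [-1.8, 73.7, -25.4]]
```

Start with the first 120° and check.

```bash
python3 -m handwheel '[[0.4,7.8,8.8,0,0.1],[1,13,19.3,0,0.1],[1.6,15.4,30.8,0,0.1],[2.2,14.7,42.5,0,0.1]]'; python3 go.py;  python3 -m handwheel '[[0.6,-3.7,11.1,0,0.1],[1.2,-10.2,20.9,0,0.1],[1.7,-19,28.7,0,0.1],[2,-29.5,33.9,0,0.1]]'; python3 go.py
```

```text
clock: 27.1
tcp_pos: [0.6386, -0.1539, 0.0732]
orientation: [0.136, 0.699, 0.695, 0.097]
wrist_force: [-24.5, -2.5, 4.3]
finger_gap: 0.0205
grip_force: 36.3
tcp [ 0.639 -0.154  0.073] gap 0.0205 t 27.1 j [-0.39  0.33 -0.41  0.51  0.07  1.2 ] F [-24.5  -2.5   4.3] zt [ 0.324 -0.055 -0.944] yt [0.946 0.003 0.325]
clock: 27.5
tcp_pos: [0.6238, -0.154, 0.0361]
orientation: [0.138, 0.699, 0.695, 0.099]
wrist_force: [-33.5, 5.2, 45.9]
finger_gap: 0.0206
grip_force: 42.8
tcp [ 0.624 -0.154  0.036] gap 0.0206 t 27.5 j [-0.4   0.35 -0.5   0.39  0.08  1.19] F [-33.5   5.2  45.9] zt [ 0.331 -0.055 -0.942] yt [0.944 0.003 0.331]
```

```bash
cat > ck.py <<'E'
import sys
from h import *
from scipy.spatial.transform import Rotation as R
# args: a0 corrx corrz [step deg] [n]
a0,cx,cz=map(float,sys.argv[1:4]); st=float(sys.argv[4]) if len(sys.argv)>4 else 15; n=int(sys.argv[5]) if len(sys.argv)>5 else 8
s=sensors.get_state(); M=R.from_quat(np.roll(s['orientation'],-1)).as_matrix()
t=s['tcp_pos']; C=np.array([.5955,.0715]); v=np.array([t[0],t[2]])-C
print('t',s['clock'],'a_meas',np.arctan2(*v).round(3),'r',np.hypot(*v).round(4),'F',s['wrist_force'].round(1),'gap',s['finger_gap'].round(4))
p=lambda a:45*np.array([np.sin(a),0,np.cos(a)])
print([[float(q) for q in np.round((p(a0+np.radians(st*(i+1)))-p(a0)+np.array([cx,0,cz])*min(1,(i+1)/2))@M,1)] for i in range(n)])
E
python3 ck.py 2.467 -5 4
```

```text
Traceback (most recent call last):
  File "ck.py", line 8, in <module>
    print('t',s['clock'],'a_meas',np.arctan2(*v).round(3),'r',np.hypot(*v).round(4),'F',s['wrist_force'].round(1),'gap',s['finger_gap'].round(4))
                                                                                                                        ^^^^^^^^^^^^^^^^^^^^^
AttributeError: 'float' object has no attribute 'round'
```

```bash
sed -i "s/s\['finger_gap'\].round(4)/s['finger_gap']/" ck.py; python3 ck.py 2.467 -5 4
```

```text
t 27.5 a_meas 2.467 r 0.0453 F [-33.5   5.2  45.9] gap 0.020603464288128308
[[0.0, -13.2, -0.3], [-0.1, -26.6, -3.7], [-0.3, -37.8, -7.3], [-0.6, -47.6, -13.8], [-1.1, -55.4, -22.5], [-1.6, -60.7, -33.0], [-2.2, -63.2, -44.4], [-2.9, -62.5, -56.2]]
```

```bash
python3 -m handwheel '[[0,-13.2,-0.3,0,0.1],[0,-26.6,-3.7,0,0.1],[-0.3,-37.8,-7.3,0,0.1],[-0.6,-47.6,-13.8,0,0.1]]' | grep -E 'tcp|wrist_f'; python3 ck.py 3.514 0 0 15 4; python3 -m handwheel '[[-0.5,-7.8,-8.7,0,0.1],[-1,-13.1,-19.2,0,0.1],[-1.6,-15.6,-30.6,0,0.1],[-2.3,-14.9,-42.4,0,0.1]]' | grep -E 'tcp|wrist_f'; python3 ck.py 4.561 0 0
```

```text
tcp_pos: [0.5774, -0.1541, 0.0305]
wrist_force: [1.4, -1.2, -8.8]
t 27.9 a_meas -2.726 r 0.0448 F [ 1.4 -1.2 -8.8] gap 0.020358187239351448
[[-0.4, -7.8, -8.8], [-1.0, -13.1, -19.3], [-1.6, -15.4, -30.7], [-2.2, -14.8, -42.5]]
tcp_pos: [0.549, -0.154, 0.0681]
wrist_force: [-3.1, -0.8, -4.7]
t 28.3 a_meas -1.644 r 0.0466 F [-3.1 -0.8 -4.7] gap 0.020466947859809823
[[-0.6, 3.7, -11.1], [-1.2, 10.2, -20.9], [-1.6, 19.0, -28.7], [-2.0, 29.5, -33.9], [-2.1, 41.0, -36.3], [-2.2, 52.7, -35.6], [-2.0, 63.9, -31.8], [-1.7, 73.7, -25.4]]
```

```bash
python3 -m handwheel '[[-0.6,3.7,-11.1,0,0.1],[-1.2,10.2,-20.9,0,0.1],[-1.6,19,-28.7,0,0.1],[-2,29.5,-33.9,0,0.1],[-2.1,41,-36.3,0,0.1],[-2.2,52.7,-35.6,0,0.1],[-2,63.9,-31.8,0,0.1],[-1.7,73.7,-25.4,0,0.1]]' | grep -E 'tcp|wrist_f'; python3 ck.py 0.372 0 0; python3 -m handwheel '[[0.4,7.8,8.8,0,0.1],[1,13,19.3,0,0.1],[1.6,15.4,30.8,0,0.1],[2.2,14.7,42.5,0,0.1],[2.8,11,53.6,0,0.1],[3.4,4.5,63.4,0,0.1],[3.9,-4.3,71.2,0,0.1],[4.2,-14.8,76.4,0,0.1]]'| grep -E 'tcp|wrist_f';python3 ck.py 2.467 0 0
```

```text
tcp_pos: [0.6097, -0.154, 0.1147]
wrist_force: [-7.9, -4.3, -14.2]
t 29.1 a_meas 0.318 r 0.0455 F [ -7.9  -4.3 -14.2] gap 0.020819364261343194
[[0.4, 7.8, 8.8], [1.0, 13.1, 19.2], [1.6, 15.5, 30.7], [2.2, 14.8, 42.4], [2.8, 11.2, 53.6], [3.4, 4.7, 63.4], [3.9, -4.0, 71.2], [4.2, -14.5, 76.5]]
tcp_pos: [0.6287, -0.1543, 0.0439]
wrist_force: [3.2, 5.3, 2.5]
t 29.9 a_meas 2.265 r 0.0432 F [3.2 5.3 2.5] gap 0.020567163327128893
[[0.2, -11.5, 2.2], [0.2, -23.3, 1.3], [0.1, -34.3, -2.5], [-0.2, -44.1, -9.1], [-0.6, -51.7, -18.0], [-1.1, -56.8, -28.6], [-1.7, -59.0, -40.1], [-2.3, -58.2, -51.8]]
```

```bash
python3 -m handwheel '[[0.2,-11.5,2.2,0,0.1],[0.2,-23.3,1.3,0,0.1],[0.1,-34.3,-2.5,0,0.1],[-0.2,-44.1,-9.1,0,0.1],[-0.6,-51.7,-18,0,0.1],[-1.1,-56.8,-28.6,0,0.1],[-1.7,-59,-40.1,0,0.1],[-2.3,-58.2,-51.8,0,0.1]]' | grep -E 'tcp|wrist_f'; python3 -m handwheel '[[-0.6,3.7,-11.1,0,0.1],[-1.2,10.2,-20.9,0,0.1],[-1.6,19,-28.7,0,0.1],[-2,29.5,-33.9,0,0.1],[-2.1,41,-36.3,0,0.1],[-2.2,52.7,-35.6,0,0.1],[-2,63.9,-31.8,0,0.1],[-1.7,73.7,-25.4,0,0.1]]' | grep -E 'tcp|wrist_f'; python3 -m handwheel '[[0.4,7.8,8.8,0,0.1],[1,13,19.3,0,0.1],[1.6,15.4,30.8,0,0.1],[2.2,14.7,42.5,0,0.1],[2.8,11,53.6,0,0.1],[3.4,4.5,63.4,0,0.1],[3.9,-4.3,71.2,0,0.1],[4.2,-14.8,76.4,0,0.1]]'| grep -E 'tcp|wrist_f';python3 ck.py 2.467 0 0
python3 - <<'E'
from h import *
np.set_printoptions(precision=4,suppress=True)
for n in('scene','top'):
    d=cam(n);P=cloud(d)
    m=(abs(P[...,0]-.591)<.075)&(abs(P[...,1])<.075)&(P[...,2]>.16)&(P[...,2]<.225)
    print(n,'plate',np.median(P[m][:,2]),m.sum())
    m=(abs(P[...,0]-.591)<.025)&(abs(P[...,1])<.025)&(P[...,2]>.275)&(P[...,2]<.32)
    print('cap',np.median(P[m][:,2]),P[m][:,:2].mean(0),m.sum())
d=old('scene');cv2.imwrite('pics/s4.png',cv2.resize(d['color'][130:280,220:420],(800,600),interpolation=2))
E
```

```text
tcp_pos: [0.5487, -0.1541, 0.0687]
wrist_force: [-7.5, -2.2, -5.4]
tcp_pos: [0.6101, -0.1541, 0.1159]
wrist_force: [-10.0, -5.3, -15.0]
tcp_pos: [0.6281, -0.1543, 0.0448]
wrist_force: [-3.1, 3.9, 7.1]
t 32.3 a_meas 2.257 r 0.0421 F [-3.1  3.9  7.1] gap 0.020278102414775293
[[0.2, -11.5, 2.2], [0.2, -23.3, 1.4], [0.1, -34.4, -2.5], [-0.2, -44.1, -9.1], [-0.6, -51.8, -17.9], [-1.1, -56.9, -28.5], [-1.7, -59.1, -40.0], [-2.4, -58.3, -51.7]]
scene plate 0.20726430996625178 1213
cap 0.29449004731249623 [ 0.5978 -0.0039] 188
top plate 0.2064337611480871 1813
cap 0.294360253494411 [ 0.5877 -0.0007] 218
```

View pics/s4.png

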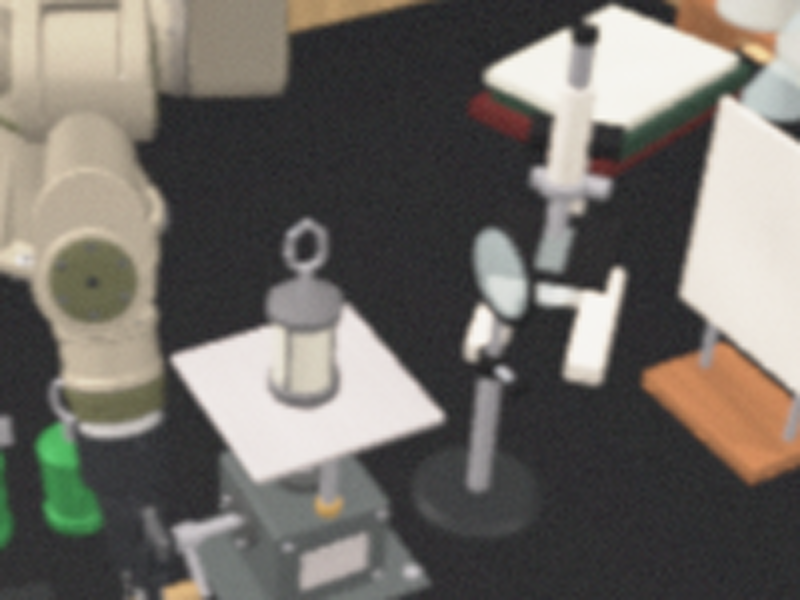

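The lantern stands on the risen plate, foot at (302,390), with the lens disc at (500,272). The plate is at 0.2066 and the lens at about 0.256, so about 4 mm more is needed.

```bash
python3 -m handwheel '[[0.2,-11.5,2.2,0,0.1],[0.2,-23.3,1.4,0,0.1],[0.1,-34.4,-2.5,0,0.1],[0.1,-34.4,-2.5,0,0.1],[0.1,-34.4,-2.5,0,0.1]]' | grep -E 'tcp|wrist_f'; python3 ck.py 0 0 0|head -1; python3 - <<'E'
from h import *
from scipy.optimize import least_squares
for n in('scene','top'):
    d=cam(n);P=cloud(d)
    m=(abs(P[...,0]-.591)<.075)&(abs(P[...,1])<.075)&(P[...,2]>.16)&(P[...,2]<.225)
    print(n,'plate',np.median(P[m][:,2]))
# lens ellipse in scene: pixels at the lens depth inside plane, compare projected disc
d=old('scene');P=cloud(d)
m=((abs(P[...,1]-.181)<.02)&(abs(P[...,0]-.587)<.06)&(P[...,2]>.215)&(P[...,2]<.32)).astype(np.uint8)
c=max(cv2.findContours(m,0,1)[0],key=cv2.contourArea); e=cv2.fitEllipse(cv2.convexHull(c)); print(e)
Q=P[m>0]; print('plane y med',np.median(Q[:,1]))
u,v=e[0]; r=Rm(d)@np.array([(u-d['cx'])/d['fx'],(v-d['cy'])/d['fy'],1]); o=np.array(d['xyz'])
for y in (.178,.18,.182): print(o+r*(y-o[1])/r[1])
t=np.linspace(0,6.28,40)
for zc in (.245,.25,.255,.26):
    uu,vv=proj(d,np.stack([.587+.047*np.cos(t),.181+0*t,zc+.047*np.sin(t)],-1)); print(zc,uu.min(),uu.max(),vv.min(),vv.max())
x,y,w,h=cv2.boundingRect(c); print(x,x+w,y,y+h)
E
```

```text
tcp_pos: [0.5906, -0.1541, 0.0304]
wrist_force: [-1.2, -3.9, -18.6]
t 32.9 a_meas -3.022 r 0.0414 F [ -1.2  -3.9 -18.6] gap 0.020245357103754216
scene plate 0.21073461234704455
top plate 0.2097381348244607
((345.02960205078125, 197.4290008544922), (15.533227920532227, 28.533639907836914), 161.70066833496094)
plane y med 0.1799638199909968
[0.59297568 0.178      0.26285332]
[0.5902634  0.18       0.26042167]
[0.58755112 0.182      0.25799003]
0.245 336.5791815643187 352.50518683799 186.59103168023051 214.57368165287372
0.25 336.70111211348814 352.6760911360009 185.30642262425738 213.37533877088464
0.255 336.8236460369759 352.847891988191 184.01522734602037 212.1709266767994
0.26 336.946787824595 353.02059646802195 182.71739506375425 210.96039914571995
337 354 184 212
```

```bash
python3 -m handwheel '[[0,0,0,0,0.35],[0,0,0,0,0.5],[0,0,0,0,0.5],[0,0,0,0,0.5]]' | grep -E 'gap|wrist_f|grip'; python3 -m handwheel '[[0,0,-15,0,0.5],[0,0,-35,0,0.5],[0,0,-70,0,0.5],[0,0,-110,0,0.5],[0,0,-150,0,0.5],[0,0,-190,0,0.5],[0,0,-190,0,0.5]]'; python3 - <<'E'
from h import *
for n in('scene','top'):
    d=cam(n);P=cloud(d)
    m=(abs(P[...,0]-.591)<.075)&(abs(P[...,1])<.075)&(P[...,2]>.16)&(P[...,2]<.225)
    print(n,'plate',np.median(P[m][:,2]))
    m=(abs(P[...,0]-.591)<.04)&(abs(P[...,1])<.04)&(P[...,2]>.285)&(P[...,2]<.31)
    print('cap',np.median(P[m][:,2]),cv2.minEnclosingCircle(P[m][:,:2].astype(np.float32)))
d=old('scene');P=cloud(d)
E
```

```text
wrist_force: [0.1, -0.3, 0.4]
finger_gap: 0.0428
grip_force: 0.0
clock: 34.1
tcp_pos: [0.5297, -0.1451, 0.2177]
orientation: [0.147, 0.697, 0.694, 0.105]
wrist_force: [-0.0, -1.0, 0.0]
finger_gap: 0.0429
grip_force: 0.0
scene plate 0.21075469724266765
cap 0.2973078027499553 ((0.593609094619751, -0.0011412514140829444), 0.029448678717017174)
top plate 0.2098293768078665
cap 0.29705468337401264 ((0.593503475189209, 0.0012214375892654061), 0.029062699526548386)
```

```bash
python3 -c "from workcell import workorder; print(workorder.hand_in())"
```

```text
the job is handed in; nothing more can be done
None
```

The lantern stands upright in the middle of the jack's plate, with its light's middle at about 0.255 m against about 0.256 m measured for the lens. The crank is released, the arm is clear, and the job was handed in at about 34 s; no verdict came back.

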